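# Put the left-over cabinet fittings back into their stock bins

### The job

Put the five loose cabinet fittings on the bench (a knob, two levelling feet, a pull handle and a castor) back into the yellow bins, each into the bin that already holds its own kind. Set each one down on the bin's floor in front of its fellows, standing the same way up as they do, the pull lying across the bin like the others and the two feet both standing in their bin. Leave the tape measure that lies among them where it is.

Things in the scene. Friction and masses are not known exactly. Their poses are not given: they have to be found in the camera images.
- knob: Turned dark steel cabinet knob, loose, standing on its foot: foot 20 mm across, narrow neck, round head 32 mm across from z = 16 to 24 mm, top at 28 mm. Origin: centre of the underside; z up through the head. 40 to 85 g.
- foot_a: Levelling foot, one of two alike, loose, standing: round black base 40 mm across, 5 mm thick, coned to z=12 mm; steel hex nut (22 mm over corners) to z=20; bare upright steel stud 12 mm thick from z=20 to 55, the place to take it. Origin: centre of the underside; z up along the stud. 40 to 85 g.
- foot_b: Levelling foot, one of two alike, loose, standing: round black base 40 mm across, 5 mm thick, coned to z=12 mm; steel hex nut (22 mm over corners) to z=20; bare upright steel stud 12 mm thick from z=20 to 55, the place to take it. Origin: centre of the underside; z up along the stud. 40 to 85 g.
- pull: Square-section steel pull handle (flat bridge on two legs), loose, standing on its legs: 90 mm long along its y axis, 16 mm wide along x, 32 mm high; bar 10 mm thick (z=22 to 32 mm), a leg 10 mm long in y at each end. Origin: centre of the underside, between the legs; z up. 60 to 130 g.
- castor: Small fixed castor, loose, upside down on its plate, wheel up: steel plate 54 (x) by 42 mm (y), 3 thick; two upright steel cheeks, 26 mm over their outer faces (facing +y, -y), 22 mm wide in x, to z=42, the place to take it; black wheel 36 mm across between them, axle along y, top at z=52; it does not turn. Origin: centre of the plate's underside; z up. 75 to 155 g.
- bin_knobs: Yellow bin holding a row of three cabinet knobs (tops at z=31 mm) at its back; fixed; 160 (x) by 118 mm (y), walls and floor 3 mm. Origin: centre of underside; +x from the low front (28 mm lip, robot side) to the back; sides and back 55 mm high, sides sloping to the lip before x=-19. Free floor at z=3: x -77 to 34, y -56 to 56.
- bin_feet: Yellow bin holding two levelling feet (tops at z=58 mm) at its back; fixed; 160 (x) by 118 mm (y), walls and floor 3 mm. Origin: centre of underside; +x from the low front (28 mm lip, robot side) to the back; sides and back 55 mm high, sides sloping to the lip before x=-19. Free floor at z=3: x -77 to 32, y -56 to 56. Two feet fit side by side at y=-27 and 27.
- bin_pulls: Yellow bin holding two pulls lying across it, along y (tops at z=35 mm) at its back; fixed; 160 (x) by 118 mm (y), walls and floor 3 mm. Origin: centre of underside; +x from the low front (28 mm lip, robot side) to the back; sides and back 55 mm high, sides sloping to the lip before x=-19. Free floor at z=3: x -77 to 29, y -56 to 56.
- bin_castors: Yellow bin holding two castors, wheels up (tops at z=55 mm) at its back; fixed; 160 (x) by 118 mm (y), walls and floor 3 mm. Origin: centre of underside; +x from the low front (28 mm lip, robot side) to the back; sides and back 55 mm high, sides sloping to the lip before x=-19. Free floor at z=3: x -77 to 21, y -56 to 56.
- tape: Black tape measure lying flat among the fittings, loose, 60 by 64 mm and 30 mm high, grey disc on top. Origin: centre of the underside. To be left alone.
Mind the look-alikes: they are no part of the job. Several things have the shape of the knob; the one meant has the colours described above.

How it is judged:
By the outcome, as a careful person would: the job done as asked, in the order asked, and still so for the second after the job is handed in, with the robot touching nothing.
It also fails if it takes over 134 s, if anything falls off the work surface, if the arm or the gripper's body presses on something with over 40 N, if the wrist force passes 120 N, or if a joint passes its speed limit or range.

### The arm

A 6-joint arm with a two-finger parallel gripper is mounted at the origin on the work surface. World frame = base frame: x ahead of the robot, y to its left, z up, the work surface at z = 0. Lengths are in mm, angles in rad, forces in N, time in s.
With the tool pointing down it reaches from about 350 to 775 mm from the base axis. Payload 7.3 kg.
Tool frame: the origin (TCP) lies at the very end of the fingers, on their centre line; the grasp point (between the pads) lies behind it (bot.grip_point_offset is the z of the grasp point in the tool frame, in mm); z points along the fingers, y is the line along which they close (so a half turn about z gives the same grasp; the last joint's range is limited). The gripper opens to 92 mm and grips with 3 to 60 N. Pads are 19 mm wide; open, the fingers measure 130 mm over their backs; the gripper's body (75 mm by 190 mm) begins 47 mm behind the grasp point.
Start: joints at [1.034, 0.342, 1.524, -0, 1.275, -0.146], TCP at [199.975, 485.443, 226.741] pointing down, gripper open.
Joint ranges: [-2.53, 2.53], [-0.77, 2.02], [0.04, 2.7], [-1, 4.14], [0.28, 2.66], [-3.11, 3.11]. Speed limits (rad/s): [2.57, 2.57, 3.14, 3.14, 3.14, 3.14].

### API

Orientations are given as [roll, pitch, yaw] about the fixed x, y, z axes, in that order (R = Rz(yaw) Ry(pitch) Rx(roll)).
In Python, from plant import bot gives the robot as it stands. The module is installed in compiled form; this text tells all that it offers.
- The arm moves only by the shell command python3 -m crank 'ROWS'. ROWS is JSON, a list that holds one entry, the list of rows, each a list of 5 numbers: the opening, from 0 (shut) to 1 (fully open), then the shift along the tool's x, y, z in cm, then the turn about the tool's z in degrees. In form: [[[claw, x, y, z, turn], ...]]. A call has exactly 10 rows; each row is the pose to reach, as a shift and turn from the pose commanded when the call began, along the tool's axes at that moment; what a row does not reach only later rows make up. A row lasts 1/10 s, in which the tool goes at most 50 mm and 8.59 degrees, less where a joint would pass 70% of its speed; a pose out of reach is approached as far as the arm can. A call with a gripper value outside its range is refused whole. The fingers move at their own pace and stop on an object; the grip force is fixed at half the most. Time passes only in rows, so rows that repeat a pose let the fingers close, or fill a call up. It gives the time, the measured TCP pose, the force, the opening and the grip force at its end, in the units of the state.
- bot.get_obs(): the state, without advancing time (a new reading comes with each control period).
- bot.capture(name): name is "scene" or "top" or "wrist"; returns (picture, depth): 420x560x3 uint8, red, green, blue; 420x560 float32, mm along the optical axis (not along the pixel's ray), 0 where there is no reading.
- bot.calibration(name): a dict with "vertical_fov" (degrees; the focal length in pixels is half the picture's height over the tangent of half this angle, whatever the lens; pixels are square), "cx", "cy" (the principal point, pixels), "rvec" (rotation vector, rad) and "tvec" (3), from world to camera coordinates, as OpenCV has them; the wrist camera has in their place "tool_from_camera" (4x4, takes a point from camera to tool coordinates, whose origin is the TCP and whose axes are the flange's). Camera axes: x right, y down, z forward; pixel columns grow to the right and rows downward; lengths in mm; the calibration is good to about 2 mm. The wrist camera is an equidistant fisheye: a pixel r from the principal point sees the ray r / f radians off the axis. A picture is of the moment at which its call begins: read the wrist's pose just before it. calibration takes no time and is no camera call.
- bot.close_job(): hands the job in; it is judged then, once.
The state is a dict: "time": time; "joint_positions": joint angles; "dq": joint speeds; "tau": joint torques, N m; "tool_pos": TCP position; "tcp_rot": TCP orientation; "contact_force": force on the tool from outside, world axes, zero at the start; "moment": the same for the moment, N m; "grip_width": finger opening in mm; "finger_force": force on a finger pad.
Only numpy, scipy, OpenCV 4.12 (cv2) and the standard library are available. Lean on these libraries where they do the work, as an engineer would, in place of code of your own. Each camera call takes 0.05 s, during which the arm holds its last target. There are 200 camera calls.

## Working session

There is one attempt and no reset: what is moved stays moved. The work goes in short steps, Python scripts to look and compute and a shell command to move; the robot and the scene stay as the last step left them, time stands still between calls to the robot, and variables do not carry over. Pictures are saved under pics/ and viewed, at most 16 in all, crops included, and the job is handed in when it is done.

```bash
mkdir -p pics
cat > h.py <<'E'
import numpy as np, cv2
from plant import bot
def cam(name):
    c=bot.calibration(name); f=210/np.tan(np.radians(c["vertical_fov"])/2)
    return c,f
def world(name,depth):
    c,f=cam(name); R=cv2.Rodrigues(np.array(c["rvec"],float))[0]; t=np.array(c["tvec"],float).ravel()
    v,u=np.mgrid[:420,:560]
    P=np.stack([(u-c["cx"])/f*depth,(v-c["cy"])/f*depth,depth],-1)
    return (P-t)@R   # R^T (P-t)
def ray(name,u,v,z):
    c,f=cam(name); R=cv2.Rodrigues(np.array(c["rvec"],float))[0]; t=np.array(c["tvec"],float).ravel()
    o=-R.T@t; d=R.T@np.array([(u-c["cx"])/f,(v-c["cy"])/f,1]); return o+d*(z-o[2])/d[2]
E
python3 - <<'E'
from h import *
for n in ("scene","top"):
    p,d=bot.capture(n); cv2.imwrite(f"pics/{n}.png",cv2.resize(p[:,:,::-1],(800,600))); np.savez(n,p=p,d=d); print(n,bot.calibration(n))
print(bot.get_obs(), bot.grip_point_offset)
E
```

```text
scene {'vertical_fov': 55.569639236293824, 'cx': 281.0761384689764, 'cy': 218.24925054121124, 'rvec': array([ 2.22760851,  1.42482882, -0.42346896]), 'tvec': array([-217.233475  , -405.37507482, 1197.95767126])}
top {'vertical_fov': 51.608988833980945, 'cx': 275.4524331952591, 'cy': 208.00946950430412, 'rvec': array([ 2.13071362, -2.11919303,  0.22267146]), 'tvec': array([-18.87715195, 523.18774706, 777.45681527])}
{'time': 0.1, 'joint_positions': array([ 1.03402067e+00,  3.42635107e-01,  1.52489911e+00, -3.80530327e-05,
        1.27539694e+00, -1.45990740e-01]), 'dq': array([-0.00132415, -0.00048372, -0.0031788 , -0.00107061, -0.00205436,
        0.00161432]), 'tau': array([ 1.99054593e-03, -4.32002413e+01, -2.44695157e+01,  7.21337646e-02,
        5.26502717e-02, -2.38981647e-05]), 'tool_pos': array([199.78290246, 485.11904838, 226.13158329]), 'tcp_rot': array([-3.14026310e+00, -1.58711962e-04,  2.75081873e+00]), 'contact_force': array([0.25016627, 0.86027185, 0.93943285]), 'moment': array([ 0.03219633, -0.03321175,  0.06580739]), 'finger_force': 0.0, 'grip_width': 91.96166526749784} -18.8
```

View pics/top.png

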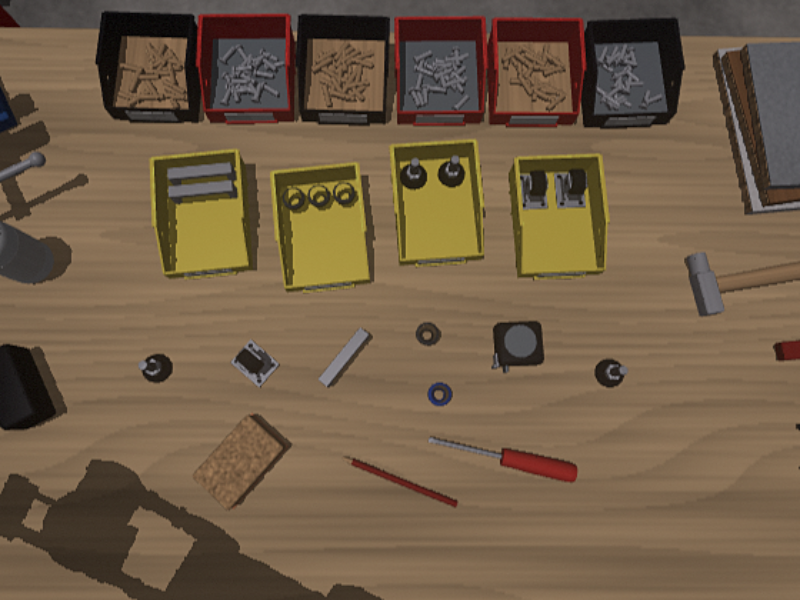

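View pics/scene.png

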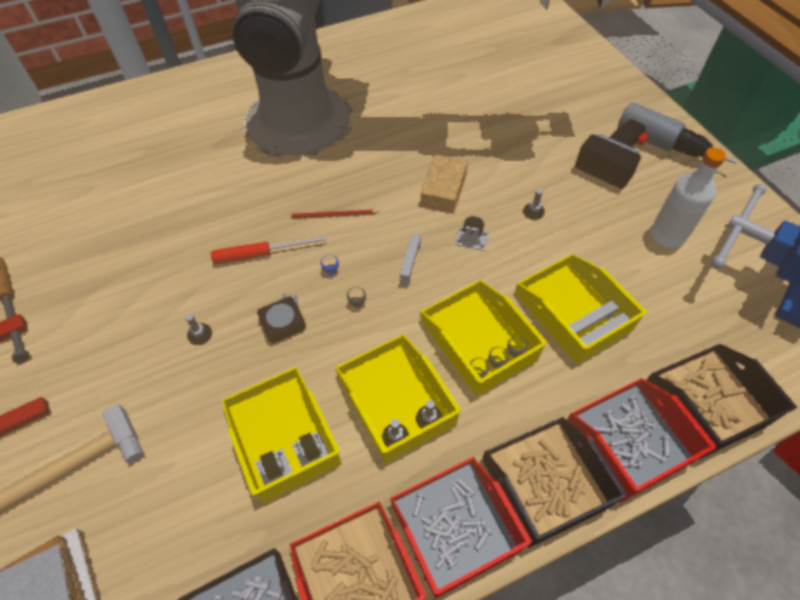

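Top view (800 px scale): feet at (155,368) and (610,373), castor (256,362), pull (345,357), dark knob (427,333), blue decoy knob (440,394), tape (518,343). Bins from left to right: pulls, knobs, feet, castors.

```bash
cat > m.py <<'E'
from h import *
z=np.load("top.npz"); p,d=z["p"],z["d"]; W=world("top",d)
Z=W[...,2]
print("table z",np.median(Z[230:330,250:300]))
hsv=cv2.cvtColor(p,cv2.COLOR_RGB2HSV)
rows=dict(footL=(155,368),castor=(256,362),pull=(345,357),knob=(427,333),blue=(440,394),tape=(518,343),footR=(610,373))
def stat(n,box,lo,hi):
    m=np.zeros(Z.shape,bool); u0,v0,u1,v1=[int(a*.7) for a in box]; m[v0:v1,u0:u1]=1
    m&=(Z>lo)&(Z<hi)&(d>0); Q=W[m][:,:2].astype(np.float32)
    if len(Q)<3: print(n,"few",len(Q));return
    r=cv2.minAreaRect(Q); print(n,len(Q),"mean",Q.mean(0).round(1),"mid",((Q.max(0)+Q.min(0))/2).round(1),"rect",np.round(r[0],1),np.round(r[1],1),round(r[2],1),"zmax",round(float(np.percentile(Z[m],98)),1))
for n,(u,v) in rows.items():
    b=(u-40,v-40,u+40,v+40)
    if n in("knob","blue"): b=(u-25,v-25,u+25,v+25)
    stat(n+" all",b,4,80)
    if "foot" in n: stat(n+" stud",b,30,70)
    if n=="castor": stat(n+" wheel",b,30,70); stat("plate",b,2,6)
    if n=="pull": stat(n+" bar",b,25,40)
    if n=="knob": stat(n+" head",b,18,40)
yel=(hsv[...,0]>20)&(hsv[...,0]<35)&(hsv[...,1]>150)
for n,b in dict(pulls=(140,140,260,285),knobs=(262,155,380,297),feet=(382,130,492,272),cast=(505,145,615,285)).items():
    m=np.zeros(Z.shape,bool); u0,v0,u1,v1=[int(a*.7) for a in b]; m[v0:v1,u0:u1]=1
    zb=m&yel&(d>0)
    for lo,hi in((6,70),(45,70)):
        Q=W[zb&(Z>lo)&(Z<hi)][:,:2].astype(np.float32); r=cv2.minAreaRect(Q); print(n,lo,len(Q),np.round(r[0],1),np.round(r[1],1),round(r[2],1))
    stat(n+" floor",b,1,5)
for n in ("knob","blue"):
    u,v=[int(a*.7) for a in rows[n]]; print(n,p[v-8:v+9:2,u-8:u+9:4].tolist())
E
python3 m.py
```

```text
table z -1.0320880690802137
footL all 307 mean [429.5 305.7] mid [429.4 307.9] rect [429.8 306.9] [35.3 38.2] 74.8 zmax 55.0
footL stud 63 mean [430.3 307.4] mid [430.5 309.1] rect [430.7 308.4] [11.6 11.8] 13.9 zmax 56.3
castor all 300 mean [437.7 172.7] mid [438.  182.7] rect [447.4 184.9] [76.8 39.6] 46.6 zmax 51.6
castor wheel 242 mean [437.5 173.2] mid [438.6 174.7] rect [438.1 174.8] [33.8 28.4] 53.5 zmax 51.7
plate 212 mean [439.6 169.6] mid [443.9 176.1] rect [444.6 175.5] [101.1 106.6] 88.9 zmax 4.9
pull all 418 mean [444.7  50.8] mid [445.6  46.6] rect [450.1  47.3] [ 16.4 101.9] 51.9 zmax 33.7
pull bar 399 mean [444.6  51.2] mid [445.2  51.2] rect [445.3  51. ] [16.4 89.7] 51.9 zmax 33.7
knob all 116 mean [477.2 -61.3] mid [478.4 -61.7] rect [478.4 -61.7] [29.6 29.7] 88.4 zmax 27.9
knob head 91 mean [476.9 -61.4] mid [478.4 -61.7] rect [478.4 -61.7] [29.6 29.7] 88.4 zmax 28.0
blue all 118 mean [396.  -77.1] mid [396.5 -77.7] rect [397. -78.] [29.5 31.3] 44.3 zmax 27.8
tape all 1074 mean [ 463.2 -184.5] mid [ 461.6 -186. ] rect [ 461.7 -185.5] [69.4 69. ] 1.3 zmax 31.6
foot
[... 1653 characters left out ...]
 83]]]
blue [[[130, 108, 82], [138, 112, 81], [102, 85, 76], [133, 110, 83], [127, 105, 80]], [[126, 104, 78], [27, 43, 105], [49, 50, 78], [38, 38, 62], [124, 101, 79]], [[108, 90, 72], [57, 49, 42], [55, 47, 46], [51, 50, 66], [133, 108, 81]], [[29, 41, 98], [38, 36, 46], [96, 82, 72], [70, 58, 38], [107, 88, 61]], [[35, 49, 110], [145, 118, 86], [131, 107, 80], [72, 56, 38], [68, 54, 33]], [[33, 49, 115], [111, 92, 68], [137, 112, 84], [76, 58, 39], [67, 53, 34]], [[46, 45, 67], [33, 32, 49], [108, 89, 90], [66, 58, 56], [145, 118, 86]], [[146, 119, 87], [40, 49, 101], [53, 49, 53], [31, 43, 99], [138, 114, 87]], [[140, 115, 88], [77, 69, 81], [31, 41, 91], [110, 89, 65], [139, 115, 88]]]
```

```bash
cat >> h.py <<'E'
BIN=dict(pulls=(643.7,252.8,6.2),knobs=(625.6,85.5,6.7),feet=(663.5,-76.6,4.6),cast=(644.7,-248.5,2.9))
def inbin(b,x,y):
    X,Y,a=BIN[b]; a=np.radians(a); return X+x*np.cos(a)-y*np.sin(a),Y+x*np.sin(a)+y*np.cos(a)
def go(x,y,z,close_dir=None):
    """print the shift (cm) and turn (deg) to TCP x,y,z with the closing line at close_dir (deg, world)"""
    o=bot.get_obs(); q=o["joint_positions"]; yaw=o["tcp_rot"][2]; dx,dy=x-o["tool_pos"][0],y-o["tool_pos"][1]
    c,s=np.cos(yaw),np.sin(yaw); turn=0
    if close_dir is not None:
        q1=np.arctan2(y,x); best=[]
        for k in(0,180):
            q6=(q1+np.pi/2-np.radians(close_dir+90+k)+np.pi)%(2*np.pi)-np.pi
            best.append((abs(q6),q6))
        q6=min(best)[1]; turn=-np.degrees((q1-q[0])-(q6-q[5]))
    print("x %.2f y %.2f z %.2f turn %.1f"%((c*dx+s*dy)/10,(s*dx-c*dy)/10,(o["tool_pos"][2]-z)/10,turn), "| at",o["tool_pos"].round(1),"yaw %.1f t %.1f w %.1f"%(np.degrees(yaw),o["time"],o["grip_width"]))
def wrist():
    """world point map at plane z: returns picture, function (u,v,z)->xyz"""
    from scipy.spatial.transform import Rotation as Ro
    o=bot.get_obs(); c,f=cam("wrist"); p,d=bot.capture("wrist"); T=np.array(c["tool_from_camera"])
    R=Ro.from_euler("xyz",o["tcp_rot"]).as_matrix()
    def P(u,v,z):
        a=np.array([u-c["cx"],v-c["cy"]]); r=np.hypot(*a); th=r/f
        k=np.array([*(a/max(r,1e-9)*np.sin(th)),np.cos(th)])
        org=R@T[:3,3]+o["tool_pos"]; k=R@T[:3,:3]@k; return org+k*(z-org[2])/k[2]
    return p,P
E
python3 -c "
from h import *
go(478,-61.5,180,90)"
```

```text
x -46.55 y -39.94 z 4.61 turn 157.6 | at [199.8 485.1 226.1] yaw 157.6 t 0.1 w 92.0
```

```bash
python3 - <<'E'
s=open("h.py").read()
s=s.replace("best.append((abs(q6),q6))","best.append((abs((q1-q[0])-(q6-q[5]))+100*(abs(q6)>2.8),q6))")
open("h.py","w").write(s)
E
python3 -m crank '[[[1,-23,-20,2.3,-11],[1,-23,-20,2.3,-11],[1,-23,-20,2.3,-11],[1,-23,-20,2.3,-11],[1,-23,-20,2.3,-11],[1,-23,-20,2.3,-11],[1,-46.55,-39.94,4.6,-22.4],[1,-46.55,-39.94,4.6,-22.4],[1,-46.55,-39.94,4.6,-22.4],[1,-46.55,-39.94,4.6,-22.4]]]'
python3 -c "
from h import *
go(478,-61.5,100,90)"
```

```text
time: 1.1
tool_pos: [420.0, 50.9, 190.1]
tcp_rot: [3.141, 0.0, -3.141]
contact_force: [0.9, 0.6, 0.4]
grip_width: 92.1
finger_force: 0.0
x -5.80 y -11.24 z 9.01 turn 0.0 | at [420.   50.9 190.1] yaw -180.0 t 1.1 w 92.1
```

```bash
python3 -m crank '[[[0.8,-5.5,-10.2,0,0],[0.8,-5.5,-10.2,0,0],[0.8,-5.5,-10.2,0,0],[0.8,-5.5,-10.2,4,0],[0.8,-5.5,-10.2,8,0],[0.8,-5.5,-10.2,8,0],[0.8,-5.5,-10.2,8,0],[0.8,-5.5,-10.2,8,0],[0.8,-5.5,-10.2,8,0],[0.8,-5.5,-10.2,8,0]]]'
python3 - <<'E'
from h import *
p,P=wrist(); cv2.imwrite("pics/w1.png",p[:,:,::-1]); go(478,-61.5,4,90)
# knob head centre by dark mask near its expected image place
from h import *
g=p.max(2); np.savez("w1",p=p)
m=((g<95)).astype(np.uint8); n,l,s,c=cv2.connectedComponentsWithStats(m)
for i in range(1,n):
    if 150<s[i,4]<20000: print(s[i].tolist(),c[i].round(1),P(*c[i],20).round(1))
E
```

```text
time: 2.1
tool_pos: [475.4, -49.1, 111.7]
tcp_rot: [-3.141, 0.003, -3.141]
contact_force: [-0.5, 0.1, 0.2]
grip_width: 73.5
finger_force: 0.0
x -0.28 y -1.23 z 10.74 turn 0.0 | at [475.2 -49.2 111.4] yaw -180.0 t 2.1 w 73.6
[19, 147, 23, 34, 369] [ 31.8 163. ] [ 426.3 -294.2   20. ]
[90, 156, 76, 81, 2789] [132.9 198.4] [ 463.3 -178.5   20. ]
[513, 160, 37, 37, 742] [531.9 175.8] [438.7 191.2  20. ]
[250, 198, 37, 39, 351] [266.1 209. ] [472.6 -63.6  20. ]
[365, 305, 14, 19, 172] [371.9 312.5] [573.5  33.3  20. ]
```

View pics/w1.png

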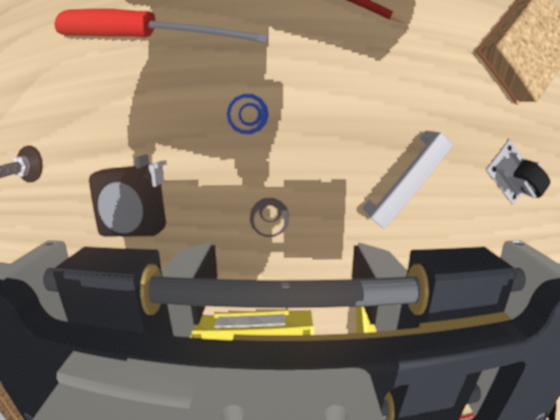

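Wrist view: dark knob at (269,217) between the finger lines, blue decoy at (248,114); consistent with top-camera position.

```bash
python3 -m crank '[[[0.7,-0.28,-1.23,0,0],[0.7,-0.28,-1.23,0,0],[0.7,-0.28,-1.23,3,0],[0.7,-0.28,-1.23,6,0],[0.7,-0.28,-1.23,8.5,0],[0.7,-0.28,-1.23,10,0],[0.7,-0.28,-1.23,10.6,0],[0.7,-0.28,-1.23,10.6,0],[0.7,-0.28,-1.23,10.6,0],[0.7,-0.28,-1.23,10.6,0]]]'
python3 -c "
from h import *
go(478,-61.5,4,90)"
```

```text
time: 3.15
tool_pos: [478.1, -61.7, 5.2]
tcp_rot: [-3.141, 0.002, -3.141]
contact_force: [-0.6, -0.2, 0.6]
grip_width: 64.1
finger_force: 0.0
x 0.01 y 0.02 z 0.12 turn 0.0 | at [478.1 -61.7   5.2] yaw -180.0 t 3.1 w 64.1
```

```bash
python3 -m crank '[[[0.7,0,0,0.2,0],[0,0,0,0.2,0],[0,0,0,0.2,0],[0,0,0,0.2,0],[0,0,0,0.2,0],[0,0,0,0.2,0],[0,0,0,0.2,0],[0,0,0,0.2,0],[0,0,0,0.2,0],[0,0,0,0.2,0]]]'
python3 -c "
from h import *
go(*inbin('knobs',-20,0),140,96.7)"
```

```text
time: 4.15
tool_pos: [477.4, -61.4, 2.3]
tcp_rot: [3.141, 0.0, -3.141]
contact_force: [-0.4, 0.5, 0.3]
grip_width: 30.4
finger_force: 30.0
x -12.83 y 14.46 z -13.77 turn -6.7 | at [477.4 -61.4   2.3] yaw -180.0 t 4.2 w 30.4
```

```bash
python3 -m crank '[[[0,0,0,-3,0],[0,0,0,-8,0],[0,0,0,-12,0],[0,-4,4,-13.8,-6.7],[0,-8,8,-13.8,-6.7],[0,-11,12,-13.8,-6.7],[0,-12.83,14.46,-13.8,-6.7],[0,-12.83,14.46,-13.8,-6.7],[0,-12.83,14.46,-13.8,-6.7],[0,-12.83,14.46,-13.8,-6.7]]]'
python3 - <<'E'
from h import *
go(*inbin('knobs',-20,0),7,96.7)
p,P=wrist(); cv2.imwrite("pics/w2.png",p[:,:,::-1])
E
```

```text
time: 5.15
tool_pos: [604.9, 82.4, 139.9]
tcp_rot: [-3.141, -0.001, -3.025]
contact_force: [-0.2, -1.3, -0.2]
grip_width: 29.9
finger_force: 30.0
x -0.09 y 0.07 z 13.29 turn -0.0 | at [604.9  82.4 139.9] yaw -173.3 t 5.2 w 29.9
```

View pics/w2.png

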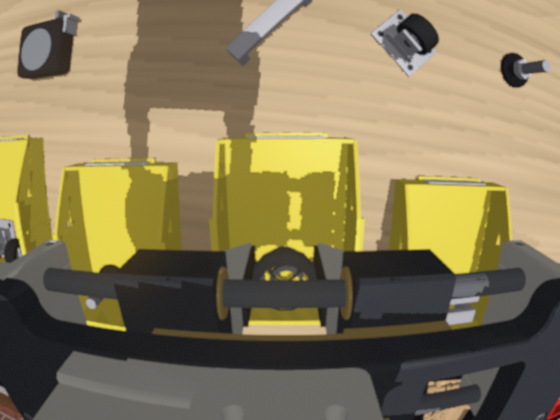

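Wrist view shows the knob held upright at (287,275), centred over its bin with clear floor in front. Lowering it.

```bash
python3 -m crank '[[[0,0,0,4,0],[0,0,0,8,0],[0,0,0,11,0],[0,0,0,12.5,0],[0,0,0,13.1,0],[0,0,0,13.4,0],[0,0,0,13.4,0],[0,0,0,13.4,0],[0,0,0,13.4,0],[0,0,0,13.4,0]]]'; python3 -m crank '[[[0.5,0,0,0,0],[0.5,0,0,0,0],[0.5,0,0,0,0],[0.5,0,0,0,0],[0.5,0,0,-2,0],[0.5,0,0,-5,0],[0.5,0,0,-9,0],[0.5,0,0,-14,0],[0.5,0,0,-14,0],[0.5,0,0,-14,0]]]'
python3 - <<'E'
from h import *
p,d=bot.capture("top"); p0=np.load("top.npz")["p"]
cv2.imwrite("pics/t2.png",np.vstack([cv2.resize(p[90:215,180:270,::-1],None,fx=3,fy=3,interpolation=2)[:, :],][:1]))
# castor: white/steel plate corners in the first picture
c=cv2.resize(p0[230:275,155:205,::-1],None,fx=8,fy=8,interpolation=cv2.INTER_CUBIC); cv2.imwrite("pics/cast.png",c)
go(445.2,51.1,130,51.9)
E
```

```text
time: 6.2
tool_pos: [606.1, 83.2, 7.1]
tcp_rot: [-3.142, 0.001, -3.024]
contact_force: [0.6, -0.2, -0.4]
grip_width: 30.5
finger_force: 30.0
time: 7.2
tool_pos: [606.3, 83.2, 147.7]
tcp_rot: [-3.141, 0.003, -3.024]
contact_force: [-0.3, 0.2, -0.2]
grip_width: 45.9
finger_force: 0.0
x 16.28 y -1.31 z 1.60 turn 44.8 | at [605.3  83.2 146. ] yaw -173.3 t 7.2 w 46.0
```

View pics/t2.png

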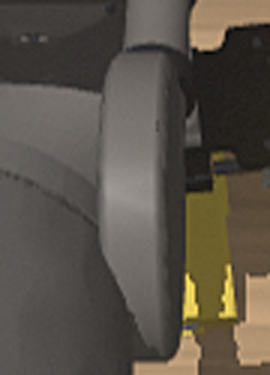

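View pics/cast.png

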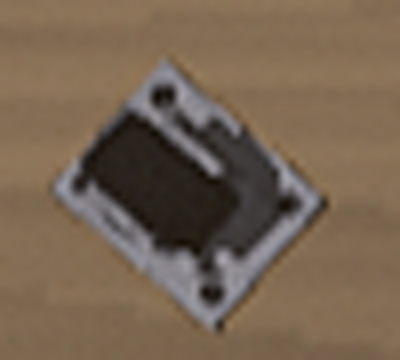

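Castor crop: plate corners at about (165,60), (325,203), (215,325), (55,188), with the wheel along the long side. The top view of the bin is blocked by the arm, so the knob gets checked later.

```bash
python3 -m crank '[[[0.6,4,0,1.5,8],[0.6,8,-0.5,1.5,16],[0.6,12,-1,1.5,25],[0.6,15.3,-1.31,1.5,34],[0.6,16.28,-1.31,1.5,42],[0.6,16.28,-1.31,1.5,44.8],[0.6,16.28,-1.31,1.5,44.8],[0.6,16.28,-1.31,1.5,44.8],[0.6,16.28,-1.31,1.5,44.8],[0.6,16.28,-1.31,1.5,44.8]]]'
python3 - <<'E'
from h import *
go(445.2,51.1,7,51.9)
Q=np.array([ray("top",155+u/8,230+v/8,2)[:2] for u,v in((165,60),(325,203),(215,325),(55,188))])
e=Q-np.roll(Q,-1,0); print(Q.mean(0),np.hypot(*e.T),np.degrees(np.arctan2(e[:,1],e[:,0])))
p,P=wrist(); cv2.imwrite("pics/w3.png",p[:,:,::-1])
hsv=cv2.cvtColor(p,cv2.COLOR_RGB2HSV)
E
```

```text
time: 8.25
tool_pos: [445.5, 51.2, 130.9]
tcp_rot: [-3.141, -0.001, 2.478]
contact_force: [-0.9, 0.5, 0.5]
grip_width: 55.1
finger_force: 0.0
x 0.02 y -0.02 z 12.39 turn 0.1 | at [445.5  51.2 130.9] yaw 142.0 t 8.2 w 55.1
[438.70655817 174.06738884] [54.19045539 39.51703741 52.7912858  40.90062225] [  49.36249282  -40.62419962 -129.16268377  141.3602849 ]
```

View pics/w3.png

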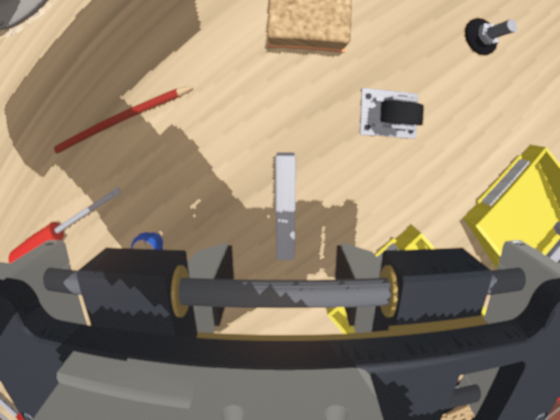

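Wrist view: pull upright in the picture at column 286, centred between the fingers (about 285). Castor long axis is at 50°.

```bash
python3 -m crank '[[[0.5,0,0,4,0],[0.5,0,0,8,0],[0.5,0,0,11,0],[0.5,0,0,12.2,0],[0.5,0,0,12.4,0],[0.5,0,0,12.4,0],[0,0,0,12.4,0],[0,0,0,12.4,0],[0,0,0,12.4,0],[0,0,0,12.4,0]]]'; python3 -m crank '[[[0,0,0,0,0],[0,0,0,0,0],[0,0,0,0,0],[0,0,0,0,0],[0,0,0,-1,0],[0,0,0,-4,0],[0,0,0,-8,0],[0,0,0,-13,0],[0,0,0,-14,0],[0,0,0,-14,0]]]'
python3 -c "
from h import *
go(*inbin('pulls',-25,0),145,6.2)"
```

```text
time: 9.3
tool_pos: [445.9, 51.1, 7.8]
tcp_rot: [3.141, 0.001, 2.477]
contact_force: [-0.1, 0.2, 0.3]
grip_width: 18.5
finger_force: 0.0
time: 10.3
tool_pos: [446.5, 51.1, 149.2]
tcp_rot: [3.139, 0.004, 2.477]
contact_force: [-0.6, -0.9, -1.5]
grip_width: 15.6
finger_force: 30.0
x -1.29 y 26.29 z 0.42 turn 45.7 | at [446.5  51.1 149.2] yaw 141.9 t 10.3 w 15.6
```

```bash
python3 -m crank '[[[0,0,4,0,8],[0,-0.3,8,0,16],[0,-0.6,12,0,24],[0,-0.9,16,0,32],[0,-1,20,0,40],[0,-1.29,24,0,45.7],[0,-1.29,26.3,0,45.7],[0,-1.29,26.3,0,45.7],[0,-1.29,26.3,0,45.7],[0,-1.29,26.3,0,45.7]]]'
python3 - <<'E'
from h import *
go(*inbin('pulls',-25,0),11,6.2)
p,P=wrist(); cv2.imwrite("pics/w4.png",p[:,:,::-1])
E
```

```text
time: 11.3
tool_pos: [616.9, 249.2, 145.9]
tcp_rot: [-3.139, 0.001, 1.679]
contact_force: [1.1, -1.1, -0.6]
grip_width: 15.8
finger_force: 30.0
x 0.07 y 0.21 z 13.49 turn -0.0 | at [616.9 249.2 145.9] yaw 96.2 t 11.3 w 15.8
```

View pics/w4.png

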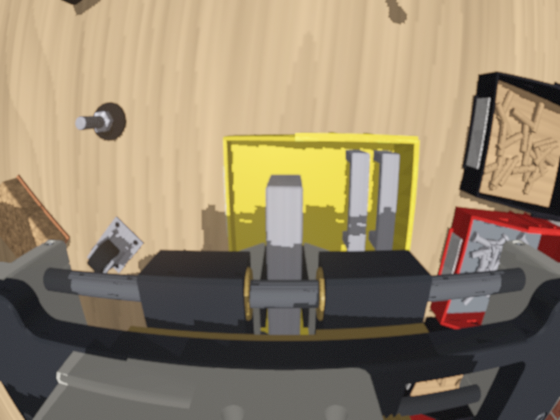

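Pull held level at (285,215), parallel to its fellows, in line with the free floor. Lowering it.

```bash
python3 -m crank '[[[0,0.07,0.2,4,0],[0,0.07,0.2,8,0],[0,0.07,0.2,11,0],[0,0.07,0.2,12.5,0],[0,0.07,0.2,13.2,0],[0,0.07,0.2,13.5,0],[0,0.07,0.2,13.5,0],[0,0.07,0.2,13.5,0],[0,0.07,0.2,13.5,0],[0,0.07,0.2,13.5,0]]]'; python3 -m crank '[[[0.35,0,0,0,0],[0.35,0,0,0,0],[0.35,0,0,0,0],[0.35,0,0,0,0],[0.35,0,0,-2,0],[0.35,0,0,-5,0],[0.35,0,0,-9,0],[0.35,0,0,-13.5,0],[0.35,0,0,-13.5,0],[0.35,0,0,-13.5,0]]]'
python3 -c "
from h import *
go(438.5,174.3,145,140)"
```

```text
time: 12.35
tool_pos: [620.3, 251.3, 13.2]
tcp_rot: [3.14, -0.0, 1.679]
contact_force: [0.5, -0.2, -0.5]
grip_width: 15.5
finger_force: 30.0
time: 13.35
tool_pos: [620.4, 251.2, 148.7]
tcp_rot: [3.139, -0.001, 1.679]
contact_force: [-0.8, 0.2, -1.0]
grip_width: 32.0
finger_force: 0.0
x -5.68 y -18.91 z 0.37 turn 46.2 | at [620.4 251.2 148.7] yaw 96.2 t 13.3 w 32.0
```

```bash
python3 -m crank '[[[0.6,-1.5,-5,0.4,8],[0.6,-3,-9,0.4,16],[0.6,-4.5,-13.5,0.4,25],[0.6,-5.3,-17,0.4,34],[0.6,-5.68,-18.9,0.4,42],[0.6,-5.68,-18.9,0.4,46.2],[0.6,-5.68,-18.9,0.4,46.2],[0.6,-5.68,-18.9,0.4,46.2],[0.6,-5.68,-18.9,0.4,46.2],[0.6,-5.68,-18.9,0.4,46.2]]]'
python3 - <<'E'
from h import *
go(438.5,174.3,13,140)
p,P=wrist(); cv2.imwrite("pics/w5.png",p[:,:,::-1])
p,d=bot.capture("scene"); cv2.imwrite("pics/s2.png",cv2.resize(p[160:380,130:470,::-1],(800,518),interpolation=cv2.INTER_CUBIC))
E
```

```text
time: 14.35
tool_pos: [438.2, 174.2, 142.8]
tcp_rot: [-3.141, 0.0, 0.874]
contact_force: [0.1, 0.5, 0.1]
grip_width: 54.9
finger_force: 0.0
x 0.02 y 0.02 z 12.98 turn 0.1 | at [438.2 174.2 142.8] yaw 50.1 t 14.3 w 54.9
```

View pics/w5.png

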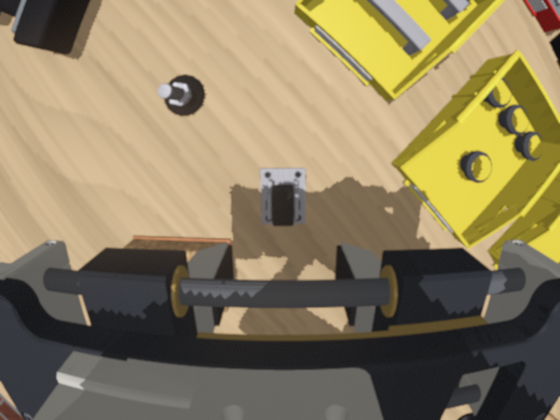

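View pics/s2.png

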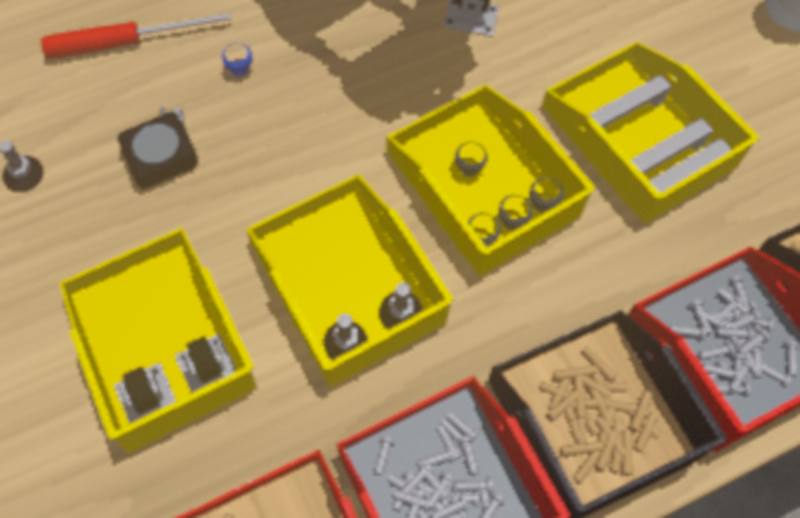

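Scene view: knob standing in front of its fellows at (471,157), pull parallel to its row at (630,102). Wrist view: castor square with the fingers at column 284. Grasping it.

```bash
python3 -m crank '[[[0.6,0,0,4,0],[0.6,0,0,8,0],[0.6,0,0,11,0],[0.6,0,0,12.7,0],[0.6,0,0,13.1,0],[0.6,0,0,13.1,0],[0,0,0,13.1,0],[0,0,0,13.1,0],[0,0,0,13.1,0],[0,0,0,13.1,0]]]'; python3 -m crank '[[[0,0,0,0,0],[0,0,0,0,0],[0,0,0,0,0],[0,0,0,0,0],[0,0,0,-1,0],[0,0,0,-4,0],[0,0,0,-8,0],[0,0,0,-13,0],[0,0,0,-14,0],[0,0,0,-14,0]]]'
python3 -c "
from h import *
go(*inbin('cast',-27,0),155,92.9)"
```

```text
time: 15.45
tool_pos: [438.4, 174.3, 12.9]
tcp_rot: [3.141, -0.001, 0.873]
contact_force: [-0.9, 0.9, 1.0]
grip_width: 27.9
finger_force: 0.4
time: 16.45
tool_pos: [439.1, 174.4, 154.4]
tcp_rot: [3.139, -0.004, 0.873]
contact_force: [0.0, -1.0, -1.5]
grip_width: 25.8
finger_force: 30.0
x -21.03 y 40.95 z -0.06 turn 47.1 | at [439.1 174.4 154.4] yaw 50.0 t 16.4 w 25.8
```

```bash
python3 -m crank '[[[0,-2,4,0,6],[0,-4,8,0,12],[0,-6,12,0,18],[0,-8.2,16,0,24],[0,-10.3,20,0,30],[0,-12.3,24,0,36],[0,-14.4,28,0,42],[0,-16.4,32,0,47.1],[0,-18.5,36,0,47.1],[0,-20.5,40,0,47.1]]]'
python3 -m crank '[[[0,0,0,0,0],[0,0,0,0,0],[0,0,0,0,0],[0,0,0,0,0],[0,0,0,0,0],[0,0,0,0,0],[0,0,0,0,0],[0,0,0,0,0],[0,0,0,0,0],[0,0,0,0,0]]]'
python3 -c "
from h import *
go(*inbin('cast',-27,0),17,92.9)"
```

```text
time: 17.45
tool_pos: [612.1, -241.3, 149.4]
tcp_rot: [-3.139, 0.004, 0.05]
contact_force: [0.1, 0.1, -0.6]
grip_width: 26.0
finger_force: 30.0
time: 18.45
tool_pos: [612.8, -240.0, 152.3]
tcp_rot: [-3.142, -0.0, 0.051]
contact_force: [0.5, 0.1, -0.8]
grip_width: 25.8
finger_force: 30.0
x 0.44 y 1.01 z 13.53 turn 0.0 | at [ 612.8 -240.   152.3] yaw 2.9 t 18.4 w 25.8
```

```bash
python3 -m crank '[[[0,0.44,1,2,0],[0,0.44,1,6,0],[0,0.44,1,10,0],[0,0.44,1,12.3,0],[0,0.44,1,13.3,0],[0,0.44,1,13.6,0],[0,0.44,1,13.6,0],[0,0.44,1,13.6,0],[0,0.44,1,13.6,0],[0,0.44,1,13.6,0]]]'; python3 -m crank '[[[0.5,0,0,0,0],[0.5,0,0,0,0],[0.5,0,0,0,0],[0.5,0,0,0,0],[0.5,0,0,-2,0],[0.5,0,0,-5,0],[0.5,0,0,-9,0],[0.5,0,0,-13.5,0],[0.5,0,0,-13.5,0],[0.5,0,0,-13.5,0]]]'
python3 -c "
from h import *
go(427.5,-316,145,90)"
```

```text
time: 19.45
tool_pos: [618.1, -249.9, 17.1]
tcp_rot: [3.141, -0.001, 0.051]
contact_force: [-0.1, 0.8, -1.3]
grip_width: 26.2
finger_force: 30.0
time: 20.45
tool_pos: [618.2, -250.0, 152.7]
tcp_rot: [3.14, -0.003, 0.051]
contact_force: [0.1, 0.5, -0.2]
grip_width: 45.7
finger_force: 0.0
x -19.38 y 5.62 z 0.77 turn 2.9 | at [ 618.2 -250.   152.7] yaw 2.9 t 20.4 w 45.7
```

```bash
python3 -c "
from h import *
go(427.5,-316,145,4.6)"
```

```text
x -19.38 y 5.62 z 0.77 turn 88.3 | at [ 618.2 -250.   152.7] yaw 2.9 t 20.4 w 45.7
```

```bash
python3 -m crank '[[[0.5,-4,1,0,8],[0.5,-8,2.2,0,16],[0.5,-12,3.4,0,24],[0.5,-16,4.6,0,32],[0.5,-18.5,5.4,0,40],[0.5,-19.4,5.6,0,48],[0.5,-19.4,5.6,0,56],[0.5,-19.4,5.6,0,64],[0.5,-19.4,5.6,0,70],[0.5,-19.4,5.6,0,70]]]'
python3 - <<'E'
from h import *
go(427.5,-316,21)
p,P=wrist(); cv2.imwrite("pics/w6.png",p[:,:,::-1])
E
```

```text
time: 21.45
tool_pos: [426.0, -314.9, 149.7]
tcp_rot: [3.14, 0.003, -1.172]
contact_force: [-0.2, 0.3, -0.5]
grip_width: 46.1
finger_force: 0.0
x 0.16 y -0.09 z 12.87 turn 0.0 | at [ 426.  -314.9  149.7] yaw -67.1 t 21.4 w 46.1
```

View pics/w6.png

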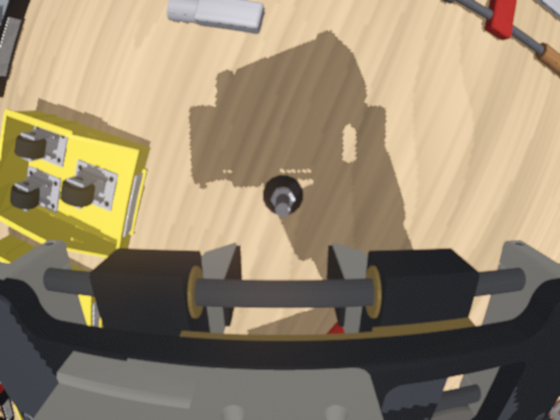

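Foot at (283,200), centred between the fingers. The castor sits square in its bin in front of its fellows.

```bash
python3 -m crank '[[[0.5,0.1,-0.05,3,0],[0.5,0.1,-0.05,7,0],[0.5,0.1,-0.05,10.5,0],[0.5,0.1,-0.05,12.4,0],[0.5,0.1,-0.05,12.9,0],[0.5,0.1,-0.05,12.9,0],[0,0.1,-0.05,12.9,0],[0,0.1,-0.05,12.9,0],[0,0.1,-0.05,12.9,0],[0,0.1,-0.05,12.9,0]]]'; python3 -m crank '[[[0,0,0,0,0],[0,0,0,0,0],[0,0,0,0,0],[0,0,0,0,0],[0,0,0,-1,0],[0,0,0,-4,0],[0,0,0,-8,0],[0,0,0,-13,0],[0,0,0,-14,0],[0,0,0,-14,0]]]'
python3 -c "
from h import *
go(*inbin('feet',-20,-27),160,4.6)"
```

```text
time: 22.5
tool_pos: [427.9, -316.5, 23.0]
tcp_rot: [-3.141, -0.001, -1.171]
contact_force: [-0.2, -0.9, 0.3]
grip_width: 18.5
finger_force: 0.0
time: 23.5
tool_pos: [428.4, -316.9, 164.5]
tcp_rot: [-3.14, -0.004, -1.171]
contact_force: [-0.1, -0.0, -1.8]
grip_width: 11.3
finger_force: 30.0
x -11.05 y -28.27 z 0.45 turn -161.7 | at [ 428.4 -316.9  164.5] yaw -67.1 t 23.5 w 11.3
```

```bash
python3 -m crank '[[[0,-1.4,-3.6,0.4,2],[0,-2.8,-7.2,0.4,4],[0,-4.2,-10.8,0.4,6],[0,-5.6,-14.4,0.4,8],[0,-7,-18,0.4,10],[0,-8.5,-21.6,0.4,10],[0,-9.9,-25.2,0.4,10],[0,-11.05,-28.3,0.4,10],[0,-11.05,-28.3,0.4,10],[0,-11.05,-28.3,0.4,10]]]'
python3 -c "
from h import *
print(bot.get_obs()['joint_positions'].round(2))
go(*inbin('feet',-20,-27),26.5)"
```

```text
time: 24.5
tool_pos: [644.3, -103.5, 155.6]
tcp_rot: [3.138, 0.002, -1.344]
contact_force: [-0.7, -0.8, 0.1]
grip_width: 11.5
finger_force: 30.0
[-0.28  0.64  1.23 -0.    1.28  2.64]
x 0.19 y -0.10 z 12.91 turn 0.0 | at [ 644.3 -103.5  155.6] yaw -77.0 t 24.5 w 11.5
```

```bash
python3 -m crank '[[[0,0,0,2,0],[0,0,0,6,0],[0,0,0,10,0],[0,0,0,12,0],[0,0,0,12.7,0],[0,0,0,13.1,0],[0,0,0,13.1,0],[0,0,0,13.1,0],[0,0,0,13.1,0],[0,0,0,13.1,0]]]'; python3 -c "
from h import *
go(*inbin('feet',-20,-27),26)"
```

```text
time: 25.5
tool_pos: [645.8, -104.4, 28.3]
tcp_rot: [-3.14, -0.001, -1.345]
contact_force: [-0.2, 0.1, 0.0]
grip_width: 11.4
finger_force: 30.0
x 0.07 y 0.02 z 0.23 turn 0.0 | at [ 645.8 -104.4   28.3] yaw -77.1 t 25.5 w 11.4
```

```bash
python3 -m crank '[[[0,0,0,0.2,0],[0,0,0,0.2,0],[0,0,0,0.2,0],[0.35,0,0,0.2,0],[0.35,0,0,0.2,0],[0.35,0,0,0.2,0],[0.35,0,0,-3,0],[0.35,0,0,-7,0],[0.35,0,0,-11,0],[0.35,0,0,-14,0]]]'; python3 -c "
from h import *
go(430.5,308.3,165)"
```

```text
time: 26.5
tool_pos: [645.7, -104.4, 170.0]
tcp_rot: [-3.14, -0.001, -1.345]
contact_force: [0.8, 0.5, -0.2]
grip_width: 32.1
finger_force: 0.0
x -45.03 y 11.76 z 0.50 turn 0.0 | at [ 645.7 -104.4  170. ] yaw -77.1 t 26.5 w 32.1
```

```bash
python3 -m crank '[[[0.5,-4.5,1.2,0,-5],[0.5,-9,2.4,0,-10],[0.5,-13.5,3.5,0,-15],[0.5,-18,4.7,0,-20],[0.5,-22.5,5.9,0,-26],[0.5,-27,7,0,-32],[0.5,-31.5,8.2,0,-38],[0.5,-36,9.4,0,-43],[0.5,-40.5,10.6,0,-47],[0.5,-45,11.8,0.5,-47]]]'
python3 -m crank '[[[0.5,0,0,0,0],[0.5,0,0,0,0],[0.5,0,0,0,0],[0.5,0,0,0,0],[0.5,0,0,0,0],[0.5,0,0,0,0],[0.5,0,0,0,0],[0.5,0,0,0,0],[0.5,0,0,0,0],[0.5,0,0,0,0]]]'
python3 - <<'E'
from h import *
go(430.5,308.3,21)
p,P=wrist(); cv2.imwrite("pics/w7.png",p[:,:,::-1])
E
```

```text
time: 27.5
tool_pos: [428.9, 309.6, 162.9]
tcp_rot: [-3.14, -0.001, -0.523]
contact_force: [1.2, -0.0, 0.3]
grip_width: 46.2
finger_force: 0.0
time: 28.5
tool_pos: [429.8, 308.0, 162.3]
tcp_rot: [-3.141, -0.0, -0.525]
contact_force: [-0.1, -0.6, 0.3]
grip_width: 46.2
finger_force: 0.0
x 0.05 y -0.06 z 14.13 turn 0.0 | at [429.8 308.  162.3] yaw -30.1 t 28.5 w 46.2
```

View pics/w7.png

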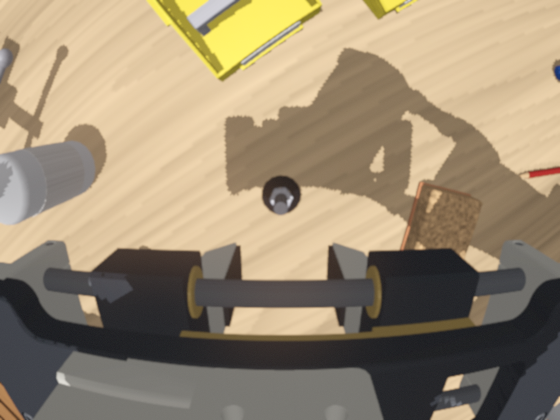

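Foot at (281,198), centred between the fingers; the bottle and cork block are clear of the gripper.

```bash
python3 -m crank '[[[0.5,0.05,-0.06,4,0],[0.5,0.05,-0.06,8,0],[0.5,0.05,-0.06,12,0],[0.5,0.05,-0.06,13.6,0],[0.5,0.05,-0.06,14.1,0],[0.5,0.05,-0.06,14.1,0],[0,0.05,-0.06,14.1,0],[0,0.05,-0.06,14.1,0],[0,0.05,-0.06,14.1,0],[0,0.05,-0.06,14.1,0]]]'; python3 -m crank '[[[0,0,0,0,0],[0,0,0,0,0],[0,0,0,0,0],[0,0,0,0,0],[0,0,0,-1,0],[0,0,0,-4,0],[0,0,0,-8,0],[0,0,0,-13,0],[0,0,0,-15,0],[0,0,0,-15,0]]]'
python3 -c "
from h import *
go(*inbin('feet',-20,27),165)"
```

```text
time: 29.55
tool_pos: [430.9, 308.5, 22.0]
tcp_rot: [-3.14, -0.001, -0.525]
contact_force: [0.3, -0.1, -0.2]
grip_width: 18.4
finger_force: 0.0
time: 30.55
tool_pos: [432.0, 309.1, 175.1]
tcp_rot: [-3.136, -0.004, -0.525]
contact_force: [0.2, -0.1, -0.9]
grip_width: 11.1
finger_force: 30.0
x 36.18 y 20.68 z 1.01 turn 0.0 | at [432.  309.1 175.1] yaw -30.1 t 30.6 w 11.1
```

```bash
python3 -m crank '[[[0,3.6,2.1,0,0],[0,7.2,4.2,0,2],[0,11,6.3,0,6],[0,14.6,8.4,0,10],[0,18.3,10.4,0,15],[0,22,12.5,0,20],[0,25.6,14.6,0,26],[0,29.2,16.7,0,32],[0,33,18.8,0,38],[0,36.2,20.7,0.5,40]]]'
python3 -m crank '[[[0,0,0,0,0],[0,0,0,0,0],[0,0,0,0,0],[0,0,0,0,0],[0,0,0,0,0],[0,0,0,0,0],[0,0,0,0,0],[0,0,0,0,0],[0,0,0,0,0],[0,0,0,0,0]]]'
python3 - <<'E'
from h import *
go(*inbin('feet',-20,27),26)
p,P=wrist(); cv2.imwrite("pics/w8.png",p[:,:,::-1])
E
```

```text
time: 31.55
tool_pos: [640.2, -54.4, 165.0]
tcp_rot: [3.14, 0.001, -1.228]
contact_force: [0.5, 0.9, -0.5]
grip_width: 11.3
finger_force: 30.0
time: 32.55
tool_pos: [639.9, -52.4, 166.3]
tcp_rot: [-3.142, 0.0, -1.223]
contact_force: [1.3, -0.1, -0.6]
grip_width: 11.3
finger_force: 30.0
x -0.05 y -0.17 z 14.03 turn 0.0 | at [639.9 -52.4 166.3] yaw -70.1 t 32.5 w 11.3
```

View pics/w8.png

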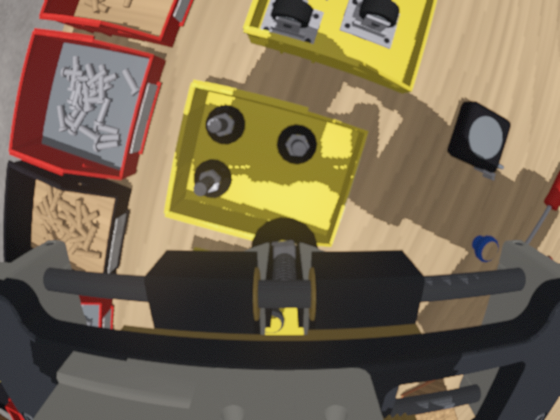

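First foot stands at (297,145) in the bin; the second is held upright at (285,250). Lowering it.

```bash
python3 -m crank '[[[0,-0.05,-0.17,4,0],[0,-0.05,-0.17,8,0],[0,-0.05,-0.17,11,0],[0,-0.05,-0.17,13,0],[0,-0.05,-0.17,13.8,0],[0,-0.05,-0.17,14.1,0],[0,-0.05,-0.17,14.1,0],[0,-0.05,-0.17,14.1,0],[0,-0.05,-0.17,14.1,0],[0,-0.05,-0.17,14.1,0]]]'; python3 -m crank '[[[0.35,0,0,0,0],[0.35,0,0,0,0],[0.35,0,0,0,0],[0.35,0,0,0,0],[0.35,0,0,-2,0],[0.35,0,0,-5,0],[0.35,0,0,-9,0],[0.35,0,0,-13,0],[0.35,0,0,-14,0],[0.35,0,0,-14,0]]]'; python3 -m crank '[[[0.35,4,0,-3,0],[0.35,8,4,-3,0],[0.35,12,-8,-3,0],[0.35,12,-12,-3,0],[0.35,12,-16,-3,0],[0.35,12,-20,-3,0],[0.35,12,-20,-3,0],[0.35,12,-20,-3,0],[0.35,12,-20,-3,0],[0.35,12,-20,-3,0]]]'
python3 - <<'E'
from h import *
p,d=bot.capture("scene"); cv2.imwrite("pics/s3.png",cv2.resize(p[130:380,100:470,::-1],(800,540),interpolation=cv2.INTER_CUBIC)); np.savez("end",p=p,d=d)
E
```

```text
time: 33.6
tool_pos: [641.8, -51.4, 26.1]
tcp_rot: [-3.14, -0.001, -1.223]
contact_force: [0.6, 0.5, -0.6]
grip_width: 11.5
finger_force: 30.0
time: 34.6
tool_pos: [642.3, -51.4, 167.4]
tcp_rot: [-3.138, -0.002, -1.223]
contact_force: [-1.5, -0.2, 0.1]
grip_width: 32.1
finger_force: 0.0
time: 35.6
tool_pos: [845.0, -93.3, 183.5]
tcp_rot: [-3.125, -0.008, -1.223]
contact_force: [-0.4, 0.3, 1.1]
grip_width: 32.0
finger_force: 0.0
```

View pics/s3.png

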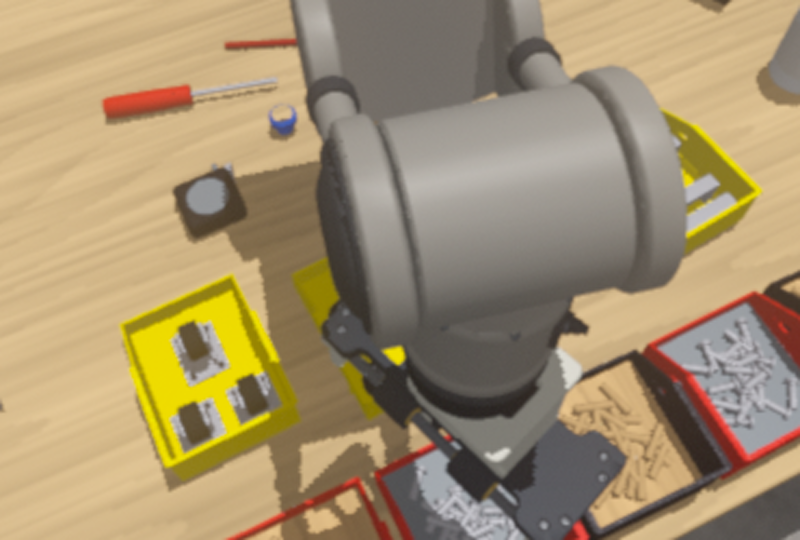

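I backed off the wrong way (tool +y is world −x), but with no contact; retreating properly to check the feet.

```bash
python3 -m crank '[[[0.35,0,4,-1,0],[0.35,0,8,-2,0],[0.35,0,12,-3,0],[0.35,0,16,-3,0],[0.35,0,20,-3,0],[0.35,0,24,-3,0],[0.35,0,28,-3,0],[0.35,0,32,-3,0],[0.35,0,36,-3,0],[0.35,0,38,-3,0]]]'
python3 - <<'E'
from h import *
p,d=bot.capture("scene"); cv2.imwrite("pics/s4.png",cv2.resize(p[130:380,100:470,::-1],(800,540),interpolation=cv2.INTER_CUBIC))
E
```

```text
time: 36.65
tool_pos: [484.9, -224.7, 212.4]
tcp_rot: [-3.119, -0.015, -1.226]
contact_force: [-0.3, -0.6, 0.0]
grip_width: 32.3
finger_force: 0.0
```

View pics/s4.png

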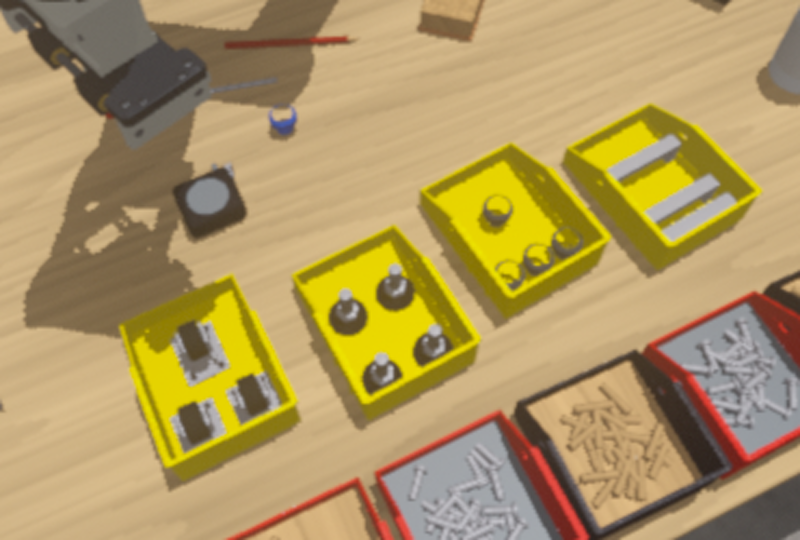

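All five stand in their bins: feet at (346,310) and (396,285), castor (195,345), knob (497,210), pull (645,158). The tape measure at (208,198) has not moved.

```bash
python3 -c "
from plant import bot
print(bot.close_job())"
```

```text
the job is handed in; nothing more can be done
None
```

All five fittings stand in their own bins in front of their fellows, the tape measure was left where it lay, and the job was handed in at about 37 s.

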